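# Shut the propped food warmer and turn it down

### The job

The food warmer's lid is propped open on a wooden wedge and its three-bar (high) key is down. Work the wedge back out from under the lid so that the lid comes down under control (do not lift the lid, and do not let it slam), and lay the wedge on the counter to the right of the warmer. With the lid shut, press the one-bar (low) key until it stays down and the three-bar key pops up; press no other key and leave the other things on the counter alone.

Things in the scene. Friction and masses are not known exactly. Their poses are not given: they have to be found in the camera images.
- warmer: Fixed food warmer, 200 (x) x 340 (y) mm, flat deck 70 mm above the counter. Origin: centre of its underside; z up, -x its front (robot side), +y its left. Four square keys in a row at x = -68, y = -22.5, 22.5, 67.5, 112.5 mm; which key is where varies. The lid covers x = -35..95, y = -60..165 mm; the deck right of it is bare but for the wedge.
- lid (a joint): Angle of the warmer's steel lid (130 x 225 x 10 mm, 0.6 to 0.9 kg, hinged along its rear edge, at x = 95 mm in the warmer's frame): 0 = shut flat on the deck, 0.13 to 0.18 rad as propped. It falls by its own weight, weakly damped. A bar handle stands near its front edge, its top 28 mm above the lid's underside.
- wedge: Loose wooden wedge, 120 mm long (its y), 28 mm wide (x); 4 mm thick at the tip (+y end), 26 mm at the tail (-y end); 40 to 75 g. Origin: centre of its flat underside. It lies on the warmer's deck, tip about 55 mm under the lid's right edge, tail sticking out 65 mm to the right (-y), up to 0.06 rad askew. Only the lid's weight holds it; it draws out along its own -y with 2 to 8 N.
- wedge_grip (a point): Point to grip the wedge: on its centre line, 33 mm from its origin towards the tail, 11 mm above its underside (it is 20 mm thick and 28 mm wide there); axes as the wedge's.
- key_one_top (a point): Centre of the top of the one-bar (low) key: black cap 32 x 34 mm with one raised steel bar running front to back. Keys stand 45 mm apart, centre to centre. An up key's top is 21 mm above the deck, a latched one's 10 mm. z is up, axes as the warmer's.
- key_one (a joint): Travel of the one-bar key, m, downward: 0 = up, 0.011 = latched down, 0.015 = bottom stop. Sprung: to latch it, press its centre past 0.012 (2 to 5 N, then the stop at 0.015) and let go; from about half way the interlock throws up the key that was down. A half press that is let go latches nothing.
- key_two (a joint): Same for the key with two raised bars; starts up.
- key_three (a joint): Same for the key with three raised bars (high); starts latched down.
- key_round (a joint): Same for the key with one round raised disc (off); starts up.
- dip_white: Bystander, loose: low white lidded dip cup, 69 mm across, 34 mm high, standing by the warmer's rear right corner. Origin: centre of its underside.
- dip_red: Bystander, loose: low red lidded dip cup, 69 mm across, 34 mm high, standing left of the warmer. Origin: centre of its underside.
- shaker_cheese: Bystander, loose: glass shaker with steel cap, 73 mm across, 119 mm high, at the right rear. Origin: centre of its underside.
- can_1: Bystander, loose: drinks can, 66 mm across, 115 mm high, at the right. Origin: centre of its underside.
- sanitiser: Bystander, loose: pump bottle, 69 x 62 x 167 mm, at the left. Origin: centre of its underside.

How it is judged:
On the way, in this order (a step that is already met when the one before it is completed fails the run):
1. the wedge is out and the lid is fully shut (value of joint lid below 0.015 rad), for 0.2 s.
2. the one-bar key is latched down and the other three keys are up (value of joint key_one above 0.008 m and value of joint each of key_two, key_three, key_round below 0.003 m), for 0.2 s.
At the end, for the whole second after the job is handed in: Lid shut (joint lid under 0.015 rad); one-bar key latched (joint over 8 mm), the other three keys up (under 3 mm); the wedge at rest on the counter (its origin less than 30 mm above it), its middle beyond the warmer's right-hand side (y below -170 mm in the warmer's frame) (all of step 2 and value of joint lid below 0.015 rad and height (world z) of wedge between -0.01 and 0.03 m and y of wedge in the frame of warmer below -0.17 m and linear speed of wedge below 0.02 m/s); the robot touches nothing.
It fails at once if the lid is lifted well above its propped position (joint lid over 0.25 rad) (value of joint lid above 0.25 rad).
It fails at once if the lid slams (falls faster than 3.5 rad/s, as when it drops freely from more than about half its propped height) (velocity of joint lid below -3.5 rad/s).
It fails at once if the two-bar or the round key is pressed (over 6 mm) (value of joint any of key_two, key_round above 0.006 m).
It fails at once if a bystander is moved more than 30 mm (distance of any of dip_white, dip_red, shaker_cheese, can_1, sanitiser from where it was at the start of the episode above 0.03 m).
It also fails if it takes over 48 s, if anything falls off the work surface, if the arm or the gripper's body presses on something with over 40 N, if the wrist force passes 120 N, or if a joint passes its speed limit or range.

### The arm

A 6-joint arm with a two-finger parallel gripper is mounted at the origin on a cart in front of the work surface, level with it; the furniture and walls round the work are solid. World frame = base frame: x ahead of the robot, y to its left, z up, the work surface at z = 0. Lengths are in m, angles in rad, forces in N, time in s.
With the tool pointing down it reaches from about 0.275 to 0.85 m from the base axis. Payload 5.2 kg.
Tool frame: the origin (TCP) lies midway between the tips of the shut fingers; the grasp point (between the pads) lies 19 mm behind it; x points along the fingers, z is the direction in which the jaws open and shut, and the axes are right-handed (so a half turn about x gives the same grasp; the last joint's range is limited). The gripper opens to 85 mm and grips with 20 to 120 N. Pads are 22 mm wide; open, the fingers measure 114 mm over their backs; the gripper's body (76 mm by 85 mm) begins 54 mm behind the grasp point. The pads swing forward as they close: fully open they stand 13 mm farther back than shut.
Start: joints at [1.076, 0.259, 1.535, -0, 1.348, -0.203], TCP at [0.158, 0.527, 0.231] pointing down, gripper open.
Joint ranges: [-3.14, 3.14], [-0.91, 2.08], [0.19, 2.58], [-1.22, 4.36], [0.22, 2.71], [-3.12, 3.12]. Speed limits (rad/s): [2.57, 2.57, 3.14, 3.14, 3.14, 3.14].

### API

Orientations are given as a unit quaternion [x, y, z, w].
In Python, from workcell import robot gives the robot as it stands. The module is installed in compiled form; this text tells all that it offers.
- The arm moves only by the tool arm_command, never from a script. Its argument "deltas" is a list of rows, each a list of 3 entries, a list of its own where there are three numbers: the turn, a rotation vector about the tool's x, y, z in rad, then the shift along the tool's x, y, z in m, then the closure, from 0 (fully open) to 1 (shut). In form: [[[wx, wy, wz], [x, y, z], grip], ...]. A call has 1 to 8 rows; each row shifts and turns the commanded pose from where the row before left it, along the tool's axes as they then stand; what a row does not reach is not made up. A row lasts 1/12 s, in which the tool goes at most 41.7 mm and 7.16 degrees, less where a joint would pass 70% of its speed; a pose out of reach is approached as far as the arm can. A call with a gripper value outside its range is refused whole. The fingers move at their own pace and stop on an object; "squeeze" is the grip in N (left out, the last holds). Time passes only in rows, so rows that do not move let the fingers close. It gives the time, the measured TCP pose, the force and the opening at its end, in the units of the state.
- robot.get_state(): the state, without advancing time (a new reading comes with each control period).
- robot.snapshot(name): name is "scene" or "top" or "wrist"; returns a dict with "image" (384x512x3 uint8, red, green, blue), "range_z" (384x512 float32, m along the optical axis (not along the pixel's ray), 0 where there is no reading), "fx", "fy", "cx", "cy" (pixels), "eye" and "orientation" of the camera in the world. Camera axes: x right, y down, z forward; pixel columns grow to the right and rows downward; lengths in m; the calibration is good to about 2 mm. The wrist camera is an equidistant fisheye: a pixel r from the principal point sees the ray r / f radians off the axis. A picture is of the moment at which its call begins.
- robot.job_done(): hands the job in, once; it reports no verdict.
Trained networks look in a picture, given as the dict that the camera call returned (one of the last four; its "shot" number tells which), for a name from the list of things; names that differ only in an ending like _2 or _b are one class to them, and where a whole thing is asked for, a point or a joint stands for the part that bears it (a point fixed in the world has none). Each returns a list of dicts, best first, with "confidence" (0 to 1); they miss things now and then, are a little off and sometimes report something else, mostly with a low value. They report only what shows in the picture. A call takes as long as a camera call.
- robot.search_frame(picture, name): "centre" ([x, y, z] in m, in world coordinates, good to about 4 mm: the middle of the surface that is visible of it).
The state is a dict: "clock": time; "q": joint angles; "joint_velocities": joint speeds; "effort": joint torques, N m; "position": TCP position; "orientation": TCP orientation; "wrist_force": force on the tool from outside, world axes, zero at the start; "torque": the same for the moment, N m; "opening": finger opening in m.
Only numpy, scipy, OpenCV 4.12 (cv2) and the standard library are available. Lean on these libraries where they do the work, as an engineer would, in place of code of your own. Each camera call takes 0.05 s, during which the arm holds its last target.

## Working session

There is one attempt and no reset: what is moved stays moved. The work goes in short steps, Python scripts to look and compute and a tool call to move; the robot and the scene stay as the last step left them, time stands still between calls to the robot, and variables do not carry over. Pictures are saved under pics/ and viewed, and the job is handed in when it is done.

Besides the shell and the picture viewer there is one more tool, called after "Request:" as name(argument=value, ...) on one line, values as JSON. arm_command: Moves the arm, as the interface text tells. Its arguments: {"type":"object","properties":{"deltas":{"type":"array","items":{"type":"array"}},"squeeze":{"type":"number"}},"required":["deltas"]}

```bash
mkdir -p pics; ls; cat > h.py <<'E'
import numpy as np, cv2
from scipy.spatial.transform import Rotation as R
from workcell import robot
np.set_printoptions(precision=4,suppress=True)
def snap(n,f):
    s=robot.snapshot(n); cv2.imwrite('pics/'+f,cv2.cvtColor(s['image'],cv2.COLOR_RGB2BGR)); return s
def cloud(s):
    z=s['range_z']; v,u=np.mgrid[:z.shape[0],:z.shape[1]]
    p=np.stack([(u-s['cx'])/s['fx']*z,(v-s['cy'])/s['fy']*z,z],-1)
    w=p@R.from_quat(s['orientation']).as_matrix().T+np.array(s['eye']); w[z==0]=np.nan
    return w
E
python3 - <<'E'
from h import *
st=robot.get_state(); print({k:np.array(v) for k,v in st.items()})
for n in ['scene','top']:
    s=snap(n,n+'0.png'); print(n,s['eye'],s['orientation'],s['fx'],s['cx'],s['cy'])
    np.savez(n+'0.npz',w=cloud(s),img=s['image'])
    for k in ['warmer','wedge','wedge_grip','key_one_top','key_one','key_two','key_three','key_round','lid','can_1','dip_white','shaker_cheese']:
        for d in robot.search_frame(s,k)[:2]: print(k,np.array(d['centre']),round(d['confidence'],2))
E
```

```text
pics
{'clock': array(0.), 'q': array([ 1.0762,  0.2594,  1.5361,  0.    ,  1.348 , -0.2028]), 'joint_velocities': array([-0.0006,  0.0015,  0.0002,  0.0002, -0.0001,  0.001 ]), 'effort': array([ -0.0023, -44.6028, -29.0565,  -0.0005,   0.0119,   0.    ]), 'position': array([0.1579, 0.5263, 0.2305]), 'orientation': array([-0.4223,  0.568 ,  0.4217,  0.5668]), 'wrist_force': array([ 0.2923,  0.1494, -0.2514]), 'torque': array([-0.0463,  0.0138,  0.0225]), 'opening': array(0.0853)}
scene [-0.5836 -0.6533  0.8671] [ 0.7566 -0.4264  0.2515 -0.4273] 478.00425735024163 251.96608691900366 191.43274852001048
warmer [ 0.4746 -0.0207  0.0697] 0.84
wedge [ 0.481  -0.0795  0.0786] 0.57
wedge_grip [ 0.483  -0.081   0.0856] 0.59
key_one_top [0.4323 0.1238 0.0872] 0.58
key_two [0.4327 0.0301 0.0839] 0.48
lid [0.5192 0.0473 0.0919] 0.84
can_1 [ 0.5757 -0.4262  0.0772] 0.96
dip_white [ 0.5389 -0.216   0.0351] 0.74
shaker_cheese [ 0.6504 -0.3577  0.075 ] 0.89
top [ 0.1674 -0.1054  1.4598] [ 0.796  -0.5865  0.0855 -0.1227] 418.5573870203145 251.74339835486674 193.65969148681305
warmer [0.5077 0.0091 0.0704] 0.78
wedge [ 0.4896 -0.0831  0.0856] 0.53
wedge [0.439  0.1254 0.0916] 0.48
wedge_grip [ 0.4939 -0.0827  0.0891] 0.56
key_one_top [0.4412 0.1246 0.0874] 0.62
key_one [0.4392 0.1246 0.0916] 0.56
key_two [0.4417 0.0385 0.0902] 0.66
key_three [ 0.4941 -0.0798  0.0909] 0.67
key_three [0.4412 0.0835 0.0726] 0.58
lid [0.5342 0.0674 0.0847] 0.81
can_1 [ 0.5898 -0.4112  0.1105] 0.66
dip_white [ 0.5492 -0.2172  0.0394] 0.75
dip_white [ 0.4954 -0.0781  0.0882] 0.29
shaker_cheese [ 0.6623 -0.3466  0.1044] 0.7
shaker_cheese [0.5293 0.4445 0.0926] 0.69
```

View pics/scene0.png

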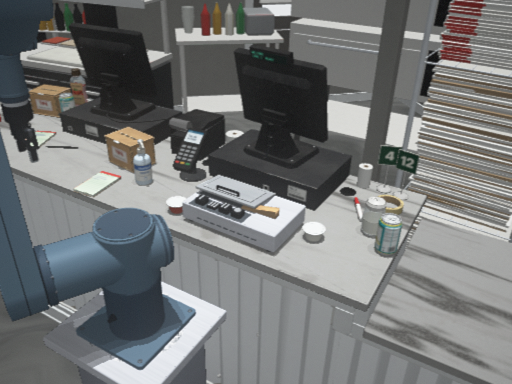

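View pics/top0.png

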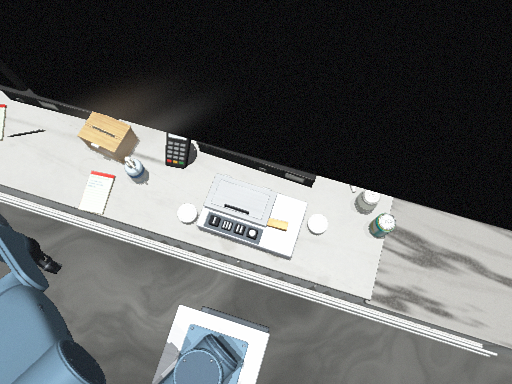

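```bash
python3 - <<'E'
from h import *
for n in ['scene','top']:
    w=np.load(n+'0.npz')['w']; z=w[...,2]
    for lo,hi in [(-.01,.01),(.06,.08)]:
        m=(z>lo)&(z<hi); p=w[m]; 
        if lo>0: p=p[(p[:,0]>.35)&(p[:,0]<.7)&(abs(p[:,1])<.3)]
        print(n,lo,np.median(p,0),len(p))
        if lo>0:
            r=cv2.minAreaRect((p[:,:2]*1000).astype(np.float32)); print(r, np.percentile(p[:,:2],[1,99],axis=0))
E
```

```text
scene -0.01 [ 0.4565 -0.039  -0.0001] 28500
scene 0.06 [ 0.4793 -0.0475  0.0699] 2970
((550.2796630859375, 69.33946228027344), (461.3924560546875, 299.47772216796875), 89.9256820678711) [[ 0.4029 -0.1589]
 [ 0.6944  0.2911]]
top -0.01 [ 0.4883  0.2348 -0.001 ] 30434
top 0.06 [ 0.4722 -0.0591  0.0694] 3155
((550.6181640625, 70.35824584960938), (458.2277526855469, 282.2398376464844), 88.33905792236328) [[ 0.4073 -0.1559]
 [ 0.6932  0.2673]]
```

```bash
python3 - <<'E'
from h import *
a=cv2.imread('pics/top0.png')[160:270,180:330]; b=cv2.imread('pics/scene0.png')[165:255,170:340]
cv2.imwrite('pics/c1.png',cv2.resize(a,None,fx=5,fy=5,interpolation=2)); cv2.imwrite('pics/c2.png',cv2.resize(b,None,fx=4.6,fy=4.6,interpolation=2))
w=np.load('top0.npz')['w'];
m=(abs(w[...,2]-.07)<.006)&(w[...,0]>.35)&(w[...,0]<.64)&(w[...,1]>-.25)&(w[...,1]<.1)
k=cv2.connectedComponentsWithStats(m.astype(np.uint8))
for i in np.argsort(-k[2][1:,4])[:3]+1:
    p=w[k[1]==i]; r=cv2.minAreaRect((p[:,:2]*1000).astype(np.float32)); print(len(p),cv2.boxPoints(r))
E
```

```text
2174 [[ 402.9188 -154.4567]
 [ 603.17   -160.2767]
 [ 610.588    94.9596]
 [ 410.3368  100.7795]]
7 [[601.2659 -23.1315]
 [607.6616 -24.4262]
 [610.863   -8.6117]
 [604.4673  -7.317 ]]
7 [[436.9899  93.9912]
 [448.0043  93.045 ]
 [448.4972  98.7821]
 [437.4827  99.7283]]
```

View pics/c1.png

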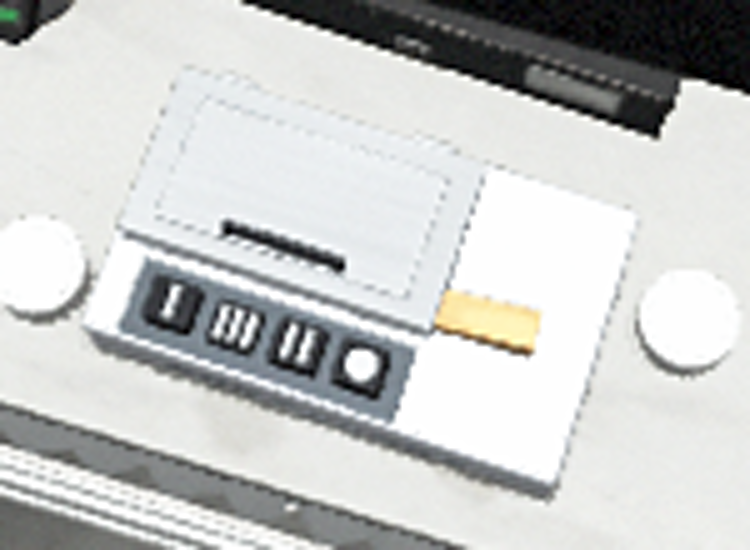

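View pics/c2.png

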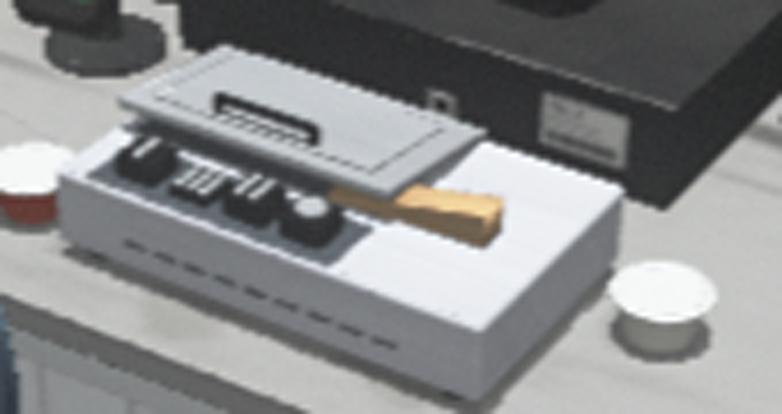

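```bash
cat >> h.py <<'E'
def plan(p=None,yaw=0.0,quiet=False):
    "turn & shift (tool axes) to reach p with tool down, jaws (tool z) along world x turned by yaw"
    st=robot.get_state(); Rc=R.from_quat(st['orientation']); P=np.array(st['position'])
    best=None
    for s in (1,-1):
        z=s*np.array([np.cos(yaw),np.sin(yaw),0]); x=np.array([0,0,-1.]); y=np.cross(z,x)
        Rt=R.from_matrix(np.stack([x,y,z],1)); rv=(Rc.inv()*Rt).as_rotvec()
        d=None if p is None else Rt.inv().apply(np.array(p)-P)
        print('sign',s,'turn',rv,np.linalg.norm(rv),'| shift after turn',d, '| now-axes',Rc.inv().apply(np.array(p)-P))
    print('pos',P,'q',np.array(st['q']),'t',st['clock'],'F',np.array(st['wrist_force']),'op',st['opening'])
E
python3 - <<'E'
from h import *
plan([.40,-.09,.30],0.0)
w=np.load('top0.npz')['w']
# counter front edge near y=-.25
m=(abs(w[...,1]+.25)<.01)&(abs(w[...,2])<.01); print(np.percentile(w[m][:,0],[0,2,98,100]))
E
```

```text
sign 1 turn [ 1.279  0.    -0.   ] 1.2790178924476014 | shift after turn [-0.0687 -0.6168  0.2418] | now-axes [-0.0687 -0.409  -0.5212]
sign -1 turn [-1.8626  0.      0.    ] 1.8625747622218671 | shift after turn [-0.0687  0.6168 -0.2418] | now-axes [-0.0687 -0.409  -0.5212]
pos [0.1582 0.5268 0.2313] q [ 1.0762  0.2586  1.535  -0.      1.348  -0.2028] t 1.3 F [ 0.4832  0.7981 -0.0425] op 0.08554091951157525
[0.3557 0.362  0.7266 0.7344]
```

Request:
arm_command(deltas=[[[0.12, 0, 0], [-0.01, 0, 0], 0], [[0.12, 0, 0], [-0.01, 0, 0], 0], [[0.12, 0, 0], [-0.01, 0, 0], 0], [[0.12, 0, 0], [-0.01, 0, 0], 0], [[0.12, 0, 0], [-0.01, 0, 0], 0], [[0.12, 0, 0], [-0.01, 0, 0], 0], [[0.12, 0, 0], [-0.01, 0, 0], 0], [[0.12, 0, 0], [0, 0, 0], 0]])

```text
clock: 1.97
position: [0.1586, 0.5276, 0.3036]
orientation: [-0.109, 0.698, 0.111, 0.699]
wrist_force: [-0.2, -0.5, 0.6]
opening: 0.0855
```

Request:
arm_command(deltas=[[[0.12, 0, 0], [0, 0, 0], 0], [[0.12, 0, 0], [0, 0, 0], 0], [[0.08, 0, 0], [0, 0, 0], 0], [[0, 0, 0], [0, -0.03, 0.02], 0], [[0, 0, 0], [0, -0.03, 0.02], 0], [[0, 0, 0], [0, -0.03, 0.02], 0], [[0, 0, 0], [0, -0.03, 0.02], 0], [[0, 0, 0], [0, -0.035, 0.02], 0]])

```text
clock: 2.63
position: [0.2586, 0.3707, 0.3013]
orientation: [0.0, 0.707, 0.0, 0.707]
wrist_force: [1.6, 0.8, 0.3]
opening: 0.0853
```

Request:
arm_command(deltas=[[[0, 0, 0], [0, -0.035, 0.02], 0], [[0, 0, 0], [0, -0.035, 0.02], 0], [[0, 0, 0], [0, -0.035, 0.02], 0], [[0, 0, 0], [0, -0.035, 0.02], 0], [[0, 0, 0], [0, -0.035, 0.02], 0], [[0, 0, 0], [0, -0.035, 0.02], 0], [[0, 0, 0], [0, -0.035, 0], 0], [[0, 0, 0], [0, -0.035, 0], 0]])

```text
clock: 3.3
position: [0.3783, 0.0896, 0.3013]
orientation: [0.001, 0.707, -0.001, 0.707]
wrist_force: [1.0, 0.5, 0.6]
opening: 0.0853
```

```bash
python3 - <<'E'
from h import *
plan([.40,-.09,.30],0.0)
E
```

```text
sign 1 turn [-0.0016  0.0002  0.0001] 0.0015937157028426557 | shift after turn [ 0.0013 -0.1796  0.0217] | now-axes [ 0.0013 -0.1796  0.022 ]
sign -1 turn [ 3.14    0.0001 -0.0003] 3.140014313876002 | shift after turn [ 0.0013  0.1796 -0.0217] | now-axes [ 0.0013 -0.1796  0.022 ]
pos [0.3783 0.0896 0.3013] q [-0.0564 -0.0864  1.748  -0.0001  1.4797 -0.0548] t 3.3 F [0.9747 0.5019 0.6201] op 0.08533822030140586
```

Request:
arm_command(deltas=[[[0, 0, 0], [0, -0.035, 0.01], 0], [[0, 0, 0], [0, -0.035, 0.01], 0], [[0, 0, 0], [0, -0.035, 0], 0], [[0, 0, 0], [0, -0.035, 0], 0], [[0, 0, 0], [0, -0.03, 0], 0], [[0, 0, 0], [0, 0, 0], 0]])

```text
clock: 3.8
position: [0.3977, -0.0834, 0.3012]
orientation: [0.001, 0.707, -0.003, 0.707]
wrist_force: [0.4, -0.1, 0.8]
opening: 0.0855
```

```bash
cat >> h.py <<'E'
def wcloud(s):
    z=s['range_z']; v,u=np.mgrid[:z.shape[0],:z.shape[1]]
    a=(u-s['cx'])/s['fx']; b=(v-s['cy'])/s['fy']; th=np.hypot(a,b)+1e-9
    d=np.stack([np.sin(th)*a/th,np.sin(th)*b/th,np.cos(th)],-1); p=d/d[...,2:]*z[...,None]
    w=p@R.from_quat(s['orientation']).as_matrix().T+np.array(s['eye']); w[z==0]=np.nan
    return w
E
python3 - <<'E'
from h import *
s=snap('wrist','w1.png'); print(s['eye'],s['orientation'],s['fx'],s['cx'],s['cy'])
w=wcloud(s); np.savez('w1.npz',w=w)
for k in ['wedge','wedge_grip','key_one_top']:
    for d in robot.search_frame(s,k)[:2]: print(k,np.array(d['centre']),round(d['confidence'],2))
E
```

```text
[ 0.3985 -0.0038  0.4437] [ 0.9877 -0.0028 -0.0004  0.1565] 297.3186396354542 248.80532439939583 191.89058436560896
wedge [ 0.4901 -0.0849  0.0901] 0.97
wedge_grip [ 0.4899 -0.0811  0.0938] 0.66
wedge_grip [0.4396 0.0791 0.0842] 0.66
key_one_top [0.4393 0.1142 0.0889] 0.63
```

View pics/w1.png

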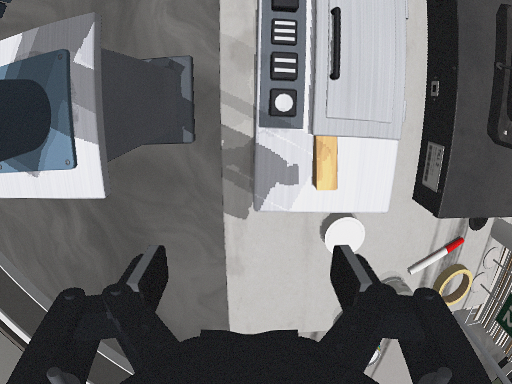

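```bash
python3 - <<'E'
from h import *
img=cv2.imread('pics/w1.png'); w=np.load('w1.npz')['w']
h=cv2.cvtColor(img,cv2.COLOR_BGR2HSV)
m=(h[...,0]>8)&(h[...,0]<30)&(h[...,1]>90)&(h[...,2]>60)
m[:125]=0;m[200:]=0;m[:,:300]=0;m[:,350:]=0
p=w[m]; print(len(p)); print(np.nanpercentile(p,[0,2,50,98,100],axis=0))
for y0 in np.arange(-.125,-.04,.01):
    q=p[abs(p[:,1]-y0)<.005]
    if len(q): 
        t=q[q[:,2]>.076]
        print(round(y0,3),len(q),np.nanpercentile(t[:,0],[2,50,98]),np.nanmedian(t[:,2]), (np.nanmin(t[:,0])+np.nanmax(t[:,0]))/2)
# warmer deck edges
d=w.copy(); M=(abs(w[...,2]-.07)<.004)
for x0 in (.42,.46,.52,.56,.58):
    mm=M&(abs(w[...,0]-x0)<.006)&(w[...,1]<-.05); print('right edge',x0,np.nanmin(w[mm][:,1]))
for y0 in (-.14,-.1,-.06):
    mm=M&(abs(w[...,1]-y0)<.006)&(w[...,0]>.35)&(w[...,0]<.63); print('front/back',y0,np.nanmin(w[mm][:,0]),np.nanmax(w[mm][:,0]))
# lid edge
L=(w[...,2]>.079)&(w[...,0]>.5)&(w[...,0]<.6)&(w[...,1]<.0)&(w[...,1]>-.06)&~m
for x0 in (.5,.52,.54,.56,.58):
    q=w[(abs(w[...,0]-x0)<.005)&(abs(w[...,1])<.02)]; print('lid z',x0,np.nanmedian(q[:,2]))
    q=w[L&(abs(w[...,0]-x0)<.005)]; print(np.nanmin(q[:,1]))
E
```

```text
1202
[[ 0.4795 -0.1146  0.071 ]
 [ 0.4806 -0.1124  0.0767]
 [ 0.4928 -0.0802  0.0889]
 [ 0.5073 -0.0495  0.0959]
 [ 0.508  -0.0482  0.0969]]
-0.115 57 [0.4817 0.497  0.5076] 0.09551200563215151 0.4946071904497209
-0.105 163 [0.4808 0.4946 0.5078] 0.09405693171177282 0.49428684549169893
-0.095 199 [0.4806 0.4917 0.5075] 0.09215374376662783 0.49416037883865105
-0.085 186 [0.4806 0.4922 0.5074] 0.09025753524175653 0.4942160421729628
-0.075 190 [0.4807 0.4928 0.5071] 0.08847829104803948 0.4939550189346019
-0.065 184 [0.4807 0.4928 0.507 ] 0.08666537727853679 0.4939064758424554
-0.055 185 [0.48   0.4929 0.5072] 0.08491794577709055 0.493516762593561
-0.045 36 [0.4795 0.4915 0.5061] 0.08395539420756612 0.4933098123742602
right edge 0.42 -0.1537568652015873
right edge 0.46 -0.1538771145102275
right edge 0.52 -0.15630239963441053
right edge 0.56 -0.15731902593428054
right edge 0.58 -0.15758986719761914
front/back -0.14 0.4034123611924746 0.6024923818655092
front/back -0.1 0.40477185337216226 0.6026676644676886
front/back -0.06 0.40608047957847326 0.6046969033420128
lid z 0.5 0.09721111936434612
-0.04720401632020117
lid z 0.52 0.09452313421129313
-0.04694354454417624
lid z 0.54 0.0919763566567495
-0.04773201127154172
lid z 0.56 0.08938142813524785
-0.04834598293892331
lid z 0.58 0.08685962656791685
-0.04797422089234663
```

```bash
python3 - <<'E'
from h import *
plan([.4942,-.090,.13],0.018)
E
```

```text
sign 1 turn [-0.0189 -0.     -0.0006] 0.018920014898015435 | shift after turn [ 0.1713 -0.014   0.0965] | now-axes [ 0.1713 -0.0122  0.0968]
sign -1 turn [ 3.1227 -0.0009  0.0001] 3.1226818623514436 | shift after turn [ 0.1713  0.014  -0.0965] | now-axes [ 0.1713 -0.0122  0.0968]
pos [ 0.3975 -0.0778  0.3013] q [-0.4708 -0.0539  1.7185  0.0005  1.4773 -0.4699] t 4.0 F [-0.0666 -0.2802  0.5713] op 0.08581157143415472
```

Request:
arm_command(deltas=[[[-0.019, 0, 0], [0, -0.007, 0.032], 0.4], [[0, 0, 0], [0, -0.007, 0.032], 0.4], [[0, 0, 0], [0.02, 0, 0.0325], 0.4], [[0, 0, 0], [0.04, 0, 0], 0.4], [[0, 0, 0], [0.04, 0, 0], 0.4], [[0, 0, 0], [0.04, 0, 0], 0.4], [[0, 0, 0], [0.03, 0, 0], 0.4], [[0, 0, 0], [0, 0, 0], 0.4]])

```text
clock: 4.67
position: [0.49, -0.0877, 0.1255]
orientation: [-0.005, 0.711, 0.009, 0.703]
wrist_force: [-1.5, 0.1, 0.4]
opening: 0.0513
```

```bash
python3 - <<'E'
from h import *
plan([.4942,-.090,.074],0.018)
s=snap('wrist','w2.png')
w=wcloud(s);img=cv2.imread('pics/w2.png')
h=cv2.cvtColor(img,cv2.COLOR_BGR2HSV)
m=(h[...,0]>8)&(h[...,0]<30)&(h[...,1]>90)&(h[...,2]>60)&(abs(w[...,0]-.494)<.05)&(abs(w[...,1]+.08)<.06)&(w[...,2]<.11)
p=w[m]; print(len(p),np.nanpercentile(p,[2,50,98],axis=0))
plan([.4942,-.090,.074],0.018)
E
```

```text
sign 1 turn [ 0.0027 -0.0111 -0.0052] 0.01252877339380384 | shift after turn [ 0.0515 -0.0024  0.0042] | now-axes [ 0.0514 -0.0027  0.0048]
sign -1 turn [-3.1389  0.0082 -0.0174] 3.1389207737283633 | shift after turn [ 0.0515  0.0024 -0.0042] | now-axes [ 0.0514 -0.0027  0.0048]
pos [ 0.49   -0.0877  0.1255] q [-0.4017  0.2735  1.796   0.0003  1.0843 -0.4225] t 4.6667 F [-1.5007  0.115   0.4245] op 0.05134995684881955
4152 [[ 0.4817 -0.1134  0.0838]
 [ 0.4947 -0.0806  0.0896]
 [ 0.5078 -0.0505  0.0957]]
sign 1 turn [ 0.0025 -0.0067 -0.0032] 0.00784832100290924 | shift after turn [ 0.0548 -0.0013  0.0022] | now-axes [ 0.0548 -0.0015  0.0026]
sign -1 turn [-3.1391  0.0051 -0.0105] 3.139119193459432 | shift after turn [ 0.0548  0.0013 -0.0022] | now-axes [ 0.0548 -0.0015  0.0026]
pos [ 0.492  -0.0887  0.1288] q [-0.402   0.2703  1.7908  0.0002  1.0879 -0.4226] t 4.7167 F [-0.0383 -0.712   1.1658] op 0.05121965160246656
```

View pics/w2.png

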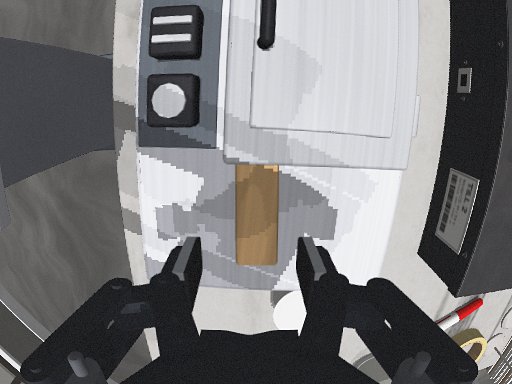

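Request:
arm_command(deltas=[[[0, 0, 0], [0, 0, 0], 0.4], [[0, 0, 0], [0.015, 0, 0], 0.4], [[0, 0, 0], [0.015, 0, 0], 0.4], [[0, 0, 0], [0.012, 0, 0], 0.4], [[0, 0, 0], [0.006, 0, 0], 0.4], [[0, 0, 0], [0.004, 0, 0], 0.4], [[0, 0, 0], [0, 0, 0], 0.4], [[0, 0, 0], [0, 0, 0], 0.4]])

```text
clock: 5.38
position: [0.4952, -0.0916, 0.0806]
orientation: [-0.007, 0.706, 0.006, 0.708]
wrist_force: [-0.7, 0.5, 0.1]
opening: 0.0513
```

```bash
python3 - <<'E'
from h import *
plan([.4942,-.090,.074],0.018)
E
```

```text
sign 1 turn [0.0002 0.0021 0.0009] 0.0022977800361904882 | shift after turn [ 0.0066  0.0016 -0.0009] | now-axes [ 0.0066  0.0016 -0.0009]
sign -1 turn [-3.1414 -0.0014  0.0033] 3.141387096834789 | shift after turn [ 0.0066 -0.0016  0.0009] | now-axes [ 0.0066  0.0016 -0.0009]
pos [ 0.4952 -0.0916  0.0806] q [-0.4048  0.3327  1.8438  0.      0.9628 -0.423 ] t 5.3833 F [-0.6678  0.4576  0.1085] op 0.051301144247456215
```

Request:
arm_command(deltas=[[[0, 0, 0], [0.004, 0.001, -0.001], 0.4], [[0, 0, 0], [0.003, 0, 0], 0.4], [[0, 0, 0], [0, 0, 0], 0.4], [[0, 0, 0], [0, 0, 0], 1], [[0, 0, 0], [0, 0, 0], 1], [[0, 0, 0], [0, 0, 0], 1], [[0, 0, 0], [0, 0, 0], 1], [[0, 0, 0], [0, 0, 0], 1]], squeeze=40)

```text
clock: 6.05
position: [0.4935, -0.0906, 0.0726]
orientation: [-0.007, 0.707, 0.006, 0.707]
wrist_force: [-1.0, 0.2, 2.0]
opening: 0.0272
```

```bash
python3 - <<'E'
from h import *
plan([.4942,-.090,.074],0.018)
s=snap('wrist','w3.png')
E
```

```text
sign 1 turn [0.     0.0007 0.0004] 0.0008218758823345129 | shift after turn [-0.0014  0.0005  0.0007] | now-axes [-0.0014  0.0005  0.0007]
sign -1 turn [-3.1416 -0.0006  0.0011] 3.1415734185893522 | shift after turn [-0.0014 -0.0005 -0.0007] | now-axes [-0.0014  0.0005  0.0007]
pos [ 0.4935 -0.0906  0.0726] q [-0.4041  0.342   1.8548 -0.0001  0.9439 -0.4221] t 6.05 F [-0.9671  0.2365  1.9802] op 0.027169322632134302
```

View pics/w3.png

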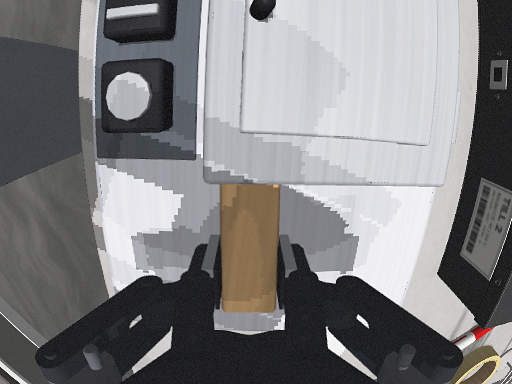

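The wedge sits between the pads (220–280, 185–310) and the opening reads 27 mm. Next I draw it out slowly along its axis.

Request:
arm_command(deltas=[[[0, 0, 0], [0, -0.003, 0], 1], [[0, 0, 0], [0, -0.004, 0], 1], [[0, 0, 0], [0, -0.005, 0], 1], [[0, 0, 0], [0, -0.005, 0], 1], [[0, 0, 0], [0, -0.005, 0], 1], [[0, 0, 0], [0, -0.005, 0], 1], [[0, 0, 0], [0, -0.004, 0], 1], [[0, 0, 0], [0, 0, 0], 1]])

```text
clock: 6.77
position: [0.4936, -0.1208, 0.0726]
orientation: [-0.006, 0.707, 0.007, 0.707]
wrist_force: [-1.3, 3.5, 4.0]
opening: 0.0272
```

```bash
cat >> h.py <<'E'
def lidwedge(f):
    s=snap('wrist',f); w=wcloud(s);img=cv2.imread('pics/'+f)
    h=cv2.cvtColor(img,cv2.COLOR_BGR2HSV)
    m=(h[...,0]>8)&(h[...,0]<30)&(h[...,1]>90)&(h[...,2]>60)&(abs(w[...,0]-.494)<.05)&(w[...,2]<.11)&(w[...,1]<0)
    p=w[m]; print('wedge',len(p),np.nanpercentile(p,[2,50,98],axis=0))
    for x0 in (.5,.54,.58):
        q=w[(abs(w[...,0]-x0)<.005)&(abs(w[...,1]+.01)<.02)]; print('lid z',x0,np.nanmedian(q[:,2]))
E
python3 - <<'E'
from h import *
lidwedge('w4.png');plan([.4942,-.090,.074],0.018)
E
```

```text
wedge 11377 [[ 0.4806 -0.1422  0.0783]
 [ 0.4936 -0.0917  0.0861]
 [ 0.5068 -0.0495  0.0954]]
lid z 0.5 0.09082554446679453
lid z 0.54 0.08815548108817384
lid z 0.58 0.08522148975118213
sign 1 turn [-0.0001 -0.0003 -0.0012] 0.0012360896460738768 | shift after turn [-0.0014  0.0308  0.0012] | now-axes [-0.0014  0.0308  0.0012]
sign -1 turn [ 3.1414 -0.0019  0.0005] 3.1414440395196257 | shift after turn [-0.0014 -0.0308 -0.0012] | now-axes [-0.0014  0.0308  0.0012]
pos [ 0.4935 -0.1208  0.0726] q [-0.4606  0.3525  1.8384  0.0011  0.9516 -0.4791] t 6.8167 F [-1.711   3.1095  6.3941] op 0.027265627085252587
```

View pics/w4.png

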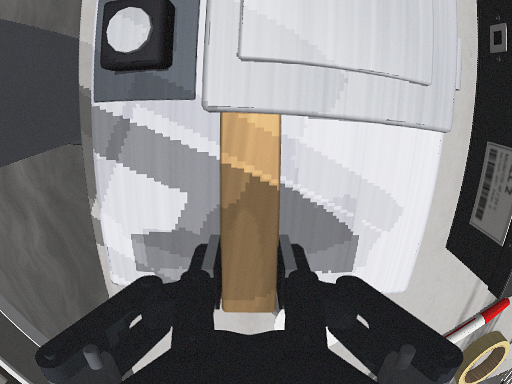

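Works: the wedge follows the pull and the lid is sinking. Continuing slowly.

Request:
arm_command(deltas=[[[0, 0, 0], [0, -0.003, 0], 1], [[0, 0, 0], [0, -0.003, 0], 1], [[0, 0, 0], [0, -0.003, 0], 1], [[0, 0, 0], [0, -0.003, 0], 1], [[0, 0, 0], [0, -0.003, 0], 1], [[0, 0, 0], [0, -0.003, 0], 1], [[0, 0, 0], [0, -0.003, 0], 1], [[0, 0, 0], [0, -0.003, 0], 1]])

```text
clock: 7.48
position: [0.494, -0.1438, 0.0726]
orientation: [-0.005, 0.707, 0.007, 0.707]
wrist_force: [0.4, 3.5, 5.2]
opening: 0.027
```

Request:
arm_command(deltas=[[[0, 0, 0], [0, -0.003, 0], 1], [[0, 0, 0], [0, -0.004, 0], 1], [[0, 0, 0], [0, -0.005, 0], 1], [[0, 0, 0], [0, -0.005, 0], 1], [[0, 0, 0], [0, -0.005, 0], 1], [[0, 0, 0], [0, -0.005, 0], 1], [[0, 0, 0], [0, 0, 0], 1], [[0, 0, 0], [0, 0, 0], 1]])

```text
clock: 8.15
position: [0.4949, -0.1734, 0.0726]
orientation: [-0.007, 0.707, 0.006, 0.707]
wrist_force: [-0.4, -1.2, 5.5]
opening: 0.0268
```

```bash
python3 - <<'E'
from h import *
lidwedge('w5.png');plan([.43,-.30,.13],0.018)
E
```

```text
wedge 14177 [[ 0.4817 -0.1944  0.0744]
 [ 0.4949 -0.1331  0.0841]
 [ 0.508  -0.0805  0.0952]]
lid z 0.5 nan
lid z 0.54 nan
lid z 0.58 nan
sign 1 turn [-0.0002  0.0005  0.0016] 0.0016592709753324353 | shift after turn [-0.0574 -0.1254 -0.0671] | now-axes [-0.0573 -0.1255 -0.0671]
sign -1 turn [ 3.1414  0.0025 -0.0008] 3.1414165577020965 | shift after turn [-0.0574  0.1254  0.0671] | now-axes [-0.0573 -0.1255 -0.0671]
pos [ 0.4949 -0.1734  0.0726] q [-0.5492  0.3761  1.8004 -0.0013  0.9638 -0.5663] t 8.2 F [-0.7797 -2.0646  4.8431] op 0.026904403277336047
  return np.nanmean(a, axis, out=out, keepdims=keepdims)
```

View pics/w5.png

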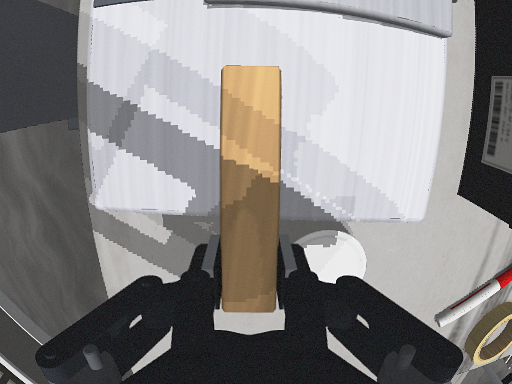

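Request:
arm_command(deltas=[[[0, 0, 0], [-0.02, 0, 0], 1], [[0, 0, 0], [-0.025, 0, 0], 1], [[0, 0, 0], [-0.02, 0, -0.01], 1], [[0, 0, 0], [0, -0.02, -0.02], 1], [[0, 0, 0], [0, -0.025, -0.02], 1], [[0, 0, 0], [0, -0.03, -0.02], 1], [[0, 0, 0], [0, -0.03, 0], 1], [[0, 0, 0], [0, -0.02, 0], 1]])

```text
clock: 8.87
position: [0.4256, -0.3007, 0.137]
orientation: [-0.006, 0.707, 0.006, 0.707]
wrist_force: [0.5, -0.2, -1.1]
opening: 0.0265
```

Request:
arm_command(deltas=[[[0, 0, 0], [0.03, 0, 0], 1], [[0, 0, 0], [0.03, 0, 0], 1], [[0, 0, 0], [0.03, 0, 0], 1], [[0, 0, 0], [0.02, 0, 0], 1], [[0, 0, 0], [0.01, 0, 0], 1], [[0, 0, 0], [0, 0, 0], 1], [[0, 0, 0], [0, 0, 0], 1]])

```text
clock: 9.45
position: [0.4268, -0.2985, 0.0172]
orientation: [-0.006, 0.707, 0.007, 0.707]
wrist_force: [0.7, -0.4, -0.3]
opening: 0.0273
```

```bash
python3 - <<'E'
from h import *
plan([.43,-.30,.0035],0.018)
E
```

```text
sign 1 turn [ 0.0001 -0.0007 -0.0007] 0.0010283420530332423 | shift after turn [ 0.0137 -0.0016  0.0031] | now-axes [ 0.0137 -0.0016  0.0031]
sign -1 turn [-3.1415  0.0011 -0.0011] 3.141481237305 | shift after turn [ 0.0137  0.0016 -0.0031] | now-axes [ 0.0137 -0.0016  0.0031]
pos [ 0.4268 -0.2985  0.0172] q [-0.8245  0.4536  1.8537 -0.0001  0.8353 -0.8426] t 9.45 F [ 0.6985 -0.3869 -0.3458] op 0.027292162568099257
```

Request:
arm_command(deltas=[[[0, 0, 0], [0.006, 0, 0], 1], [[0, 0, 0], [0.005, 0, 0], 1], [[0, 0, 0], [0.002, 0, 0], 1], [[0, 0, 0], [0, 0, 0], 1], [[0, 0, 0], [0, 0, 0], 0.45], [[0, 0, 0], [0, 0, 0], 0.45], [[0, 0, 0], [0, 0, 0], 0.45], [[0, 0, 0], [0, 0, 0], 0.45]])

```text
clock: 10.12
position: [0.4271, -0.2988, 0.0046]
orientation: [-0.007, 0.707, 0.006, 0.707]
wrist_force: [0.3, -0.0, -0.2]
opening: 0.0467
```

Request:
arm_command(deltas=[[[0, 0, 0], [-0.01, 0, 0], 0.45], [[0, 0, 0], [-0.02, 0, 0], 0.45], [[0, 0, 0], [-0.03, 0, 0], 0.45], [[0, 0, 0], [-0.04, 0, 0], 0.45], [[0, 0, 0], [-0.04, 0, 0], 1], [[0, 0, 0], [-0.04, 0, 0], 1], [[0, 0, 0], [-0.02, 0, 0], 1], [[0, 0, 0], [0, 0, 0], 1]])

```text
clock: 10.78
position: [0.4291, -0.3008, 0.2111]
orientation: [-0.01, 0.704, 0.003, 0.71]
wrist_force: [-0.1, -0.9, -0.6]
opening: 0.0003
```

```bash
python3 - <<'E'
from h import *
s=snap('wrist','w6.png'); w=wcloud(s);img=cv2.imread('pics/w6.png')
h=cv2.cvtColor(img,cv2.COLOR_BGR2HSV)
m=(h[...,0]>8)&(h[...,0]<30)&(h[...,1]>90)&(h[...,2]>60)&(abs(w[...,0]-.43)<.06)&(w[...,2]<.06)&(w[...,1]<-.15)&(w[...,1]>-.4)
print(np.nanpercentile(w[m],[1,50,99],axis=0))
plan([.441,.125,.20],0.0)
E
```

```text
[[ 0.4142 -0.3209  0.0039]
 [ 0.4275 -0.2631  0.015 ]
 [ 0.4408 -0.2045  0.0258]]
sign 1 turn [0.0181 0.0049 0.0053] 0.019501650158324606 | shift after turn [0.0081 0.4248 0.0129] | now-axes [0.0059 0.4245 0.0206]
sign -1 turn [-3.1235 -0.0083  0.0076] 3.1234821133562347 | shift after turn [ 0.0081 -0.4248 -0.0129] | now-axes [0.0059 0.4245 0.0206]
pos [ 0.4281 -0.2998  0.2081] q [-0.8245  0.2223  1.6415  0.      1.2705 -0.8426] t 10.8333 F [-0.7691 -0.005  -0.0417] op 5.952303079905749e-05
```

View pics/w6.png

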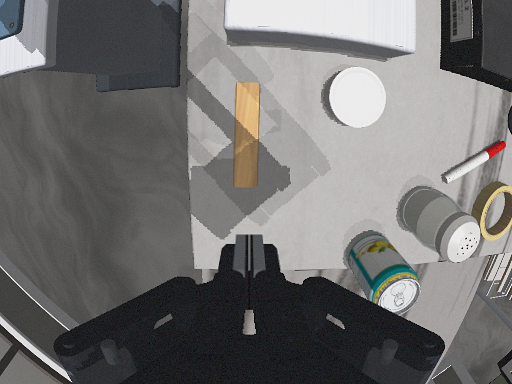

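The wedge lies flat on the counter (235–260, 82–187), its middle at y ≈ −0.263. Now moving to the key.

Request:
arm_command(deltas=[[[0.018, 0, 0], [0, 0.03, 0.002], 1], [[0, 0, 0], [0, 0.04, 0.002], 1], [[0, 0, 0], [0, 0.04, 0.002], 1], [[0, 0, 0], [0, 0.04, 0.002], 1], [[0, 0, 0], [0, 0.04, 0.002], 1], [[0, 0, 0], [0, 0.04, 0.002], 1], [[0, 0, 0], [0, 0.04, 0.002], 1], [[0, 0, 0], [0, 0.04, 0], 1]])

```text
clock: 11.5
position: [0.4392, 0.0135, 0.2032]
orientation: [0.0, 0.708, 0.0, 0.706]
wrist_force: [1.1, 0.3, 0.2]
opening: -0.0002
```

Request:
arm_command(deltas=[[[0, 0, 0], [0, 0.02, 0], 1], [[0, 0, 0], [0, 0, 0], 1], [[0, 0, 0], [0, 0, 0], 1]])

```text
clock: 11.75
position: [0.4394, 0.0325, 0.2034]
orientation: [-0.001, 0.708, 0.001, 0.706]
wrist_force: [-0.2, -0.4, -0.2]
opening: -0.0001
```

```bash
python3 - <<'E'
from h import *
s=snap('wrist','w7.png'); w=wcloud(s); np.savez('w7.npz',w=w)
for d in robot.search_frame(s,'key_one_top')[:3]: print(np.array(d['centre']),round(d['confidence'],2))
for x0 in (.5,.54,.58):
    q=w[(abs(w[...,0]-x0)<.005)&(abs(w[...,1]-.0)<.02)]; print('lid z',x0,np.nanmedian(q[:,2]))
plan([.441,.125,.20],0.0)
E
```

```text
[0.4423 0.1286 0.0872] 0.87
lid z 0.5 0.08380394891717124
lid z 0.54 0.08373989028160564
lid z 0.58 0.08349460735419445
sign 1 turn [-0.     -0.0014  0.0003] 0.0014326815863892983 | shift after turn [0.0037 0.0941 0.001 ] | now-axes [0.0036 0.0941 0.001 ]
sign -1 turn [3.1416 0.0005 0.0022] 3.1415730506266746 | shift after turn [ 0.0037 -0.0941 -0.001 ] | now-axes [0.0036 0.0941 0.001 ]
pos [0.44   0.0309 0.2037] q [-0.1834  0.0838  1.8206 -0.0006  1.2385 -0.1832] t 11.85 F [-0.5774  0.7903  0.4956] op 9.796159780922792e-05
```

View pics/w7.png

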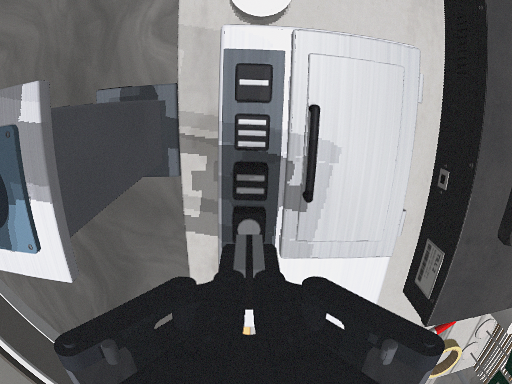

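```bash
python3 - <<'E'
from h import *
w=np.load('w7.npz')['w']
for n,y0 in (('one',.126),('three',.082),('two',.037)):
    m=(abs(w[...,0]-.441)<.03)&(abs(w[...,1]-y0)<.021)&(w[...,2]>.0755 if n=='three' else w[...,2]>.0845)
    p=w[m]; a,b=np.nanpercentile(p,[3,97],axis=0); print(n,len(p),a,b,(a+b)/2,np.nanmedian(p[:,2]))
E
```

```text
one 1406 [0.4281 0.1111 0.0856] [0.4579 0.1425 0.0913] [0.443  0.1268 0.0885] 0.08793621807054366
three 1174 [0.4276 0.0662 0.0758] [0.4559 0.0974 0.0809] [0.4417 0.0818 0.0783] 0.07757908934597868
two 21382 [0.4135 0.0259 0.088 ] [0.4685 0.0529 0.3029] [0.441  0.0394 0.1955] 0.27649779930599194
```

Request:
arm_command(deltas=[[[0, 0, 0], [0, 0.03, 0.0025], 1], [[0, 0, 0], [0, 0.04, 0], 1], [[0, 0, 0], [0, 0.026, 0], 1], [[0, 0, 0], [0.03, 0, 0], 1], [[0, 0, 0], [0.04, 0, 0], 1], [[0, 0, 0], [0.023, 0, 0], 1], [[0, 0, 0], [0, 0, 0], 1], [[0, 0, 0], [0, 0, 0], 1]])

```text
clock: 12.52
position: [0.4423, 0.1262, 0.1105]
orientation: [0.001, 0.708, -0.001, 0.706]
wrist_force: [0.1, 0.3, -0.3]
opening: 0.0003
```

```bash
python3 - <<'E'
from h import *
plan([.4425,.127,.077],0.0)
E
```

```text
sign 1 turn [-0.002  -0.0036  0.0004] 0.004128172573905625 | shift after turn [0.0335 0.0008 0.0002] | now-axes [0.0335 0.0008 0.0003]
sign -1 turn [3.1396 0.0006 0.0056] 3.139567466546933 | shift after turn [ 0.0335 -0.0008 -0.0002] | now-axes [0.0335 0.0008 0.0003]
pos [0.4423 0.1262 0.1105] q [ 0.0348  0.2253  1.9076 -0.0003  1.0123  0.037 ] t 12.5167 F [ 0.0885  0.3063 -0.2783] op 0.00025590281166346546
```

Request:
arm_command(deltas=[[[0, 0, 0], [0.014, 0, 0], 1], [[0, 0, 0], [0.006, 0, 0], 1], [[0, 0, 0], [0.005, 0, 0], 1], [[0, 0, 0], [0.004, 0, 0], 1], [[0, 0, 0], [0.003, 0, 0], 1], [[0, 0, 0], [0.001, 0, 0], 1], [[0, 0, 0], [0, 0, 0], 1], [[0, 0, 0], [0, 0, 0], 1]])

```text
clock: 13.18
position: [0.4433, 0.1275, 0.0787]
orientation: [-0.0, 0.707, 0.0, 0.707]
wrist_force: [0.3, -0.7, 1.7]
opening: 0.0002
```

Request:
arm_command(deltas=[[[0, 0, 0], [0.001, 0, 0], 1], [[0, 0, 0], [0.001, 0, 0], 1], [[0, 0, 0], [0, 0, 0], 1], [[0, 0, 0], [0, 0, 0], 1]])

```text
clock: 13.52
position: [0.443, 0.1275, 0.0764]
orientation: [-0.0, 0.707, 0.0, 0.707]
wrist_force: [1.2, -0.5, 1.7]
opening: -0.0001
```

Request:
arm_command(deltas=[[[0, 0, 0], [0.001, 0, 0], 1], [[0, 0, 0], [0.001, 0, 0], 1], [[0, 0, 0], [0, 0, 0], 1], [[0, 0, 0], [0, 0, 0], 1]])

```text
clock: 13.85
position: [0.4432, 0.1275, 0.0756]
orientation: [-0.0, 0.707, 0.0, 0.707]
wrist_force: [-2.0, -0.7, 14.3]
opening: -0.0002
```

The force rose to 14 N, so the key is on its stop. Release and look.

Request:
arm_command(deltas=[[[0, 0, 0], [-0.005, 0, 0], 1], [[0, 0, 0], [-0.01, 0, 0], 1], [[0, 0, 0], [-0.03, 0, 0], 1], [[0, 0, 0], [-0.04, 0, 0], 1], [[0, 0, 0], [-0.04, -0.02, 0], 1], [[0, 0, 0], [0, -0.04, 0], 1], [[0, 0, 0], [0, -0.04, 0], 1], [[0, 0, 0], [0, 0, 0], 1]])

```text
clock: 14.52
position: [0.4432, 0.0232, 0.1972]
orientation: [0.0, 0.707, -0.003, 0.707]
wrist_force: [-0.2, 0.4, -0.7]
opening: -0.0003
```

```bash
python3 - <<'E'
from h import *
s=snap('wrist','w8.png'); w=wcloud(s)
for n,y0 in (('one',.127),('three',.082),('two',.037),('round',-.008)):
    q=w[(abs(w[...,0]-.4425)<.017)&(abs(w[...,1]-y0)<.015)&(w[...,2]<.12)]; print(n,np.nanpercentile(q[:,2],[5,50,95]))
for x0 in (.5,.54,.58):
    q=w[(abs(w[...,0]-x0)<.005)&(abs(w[...,1]-.0)<.02)]; print('lid z',x0,np.nanmedian(q[:,2]))
s=snap('top','t9.png');w=cloud(s)
for n,y0 in (('one',.127),('three',.082),('two',.037),('round',-.008)):
    q=w[(abs(w[...,0]-.4425)<.017)&(abs(w[...,1]-y0)<.015)&(w[...,2]<.12)]; print(n,np.nanpercentile(q[:,2],[5,50,95]))
for k in ['wedge','dip_white','dip_red']:
    for d in robot.search_frame(s,k)[:1]: print(k,np.array(d['centre']),round(d['confidence'],2))
plan([.44,.03,.2])
E
```

```text
one [0.0718 0.077  0.0802]
three [0.0856 0.0885 0.0918]
two [0.0713 0.088  0.0913]
round [0.0708 0.0883 0.0915]
lid z 0.5 0.08375921667270336
lid z 0.54 0.08379623556970825
lid z 0.58 0.08330559346138716
one [0.0694 0.0753 0.0807]
three [-0.8435  0.0847  0.093 ]
two [0.0686 0.0856 0.0897]
round [-0.8447  0.0861  0.0928]
wedge [ 0.4229 -0.2705  0.0101] 0.78
dip_white [ 0.551  -0.2153  0.0387] 0.83
sign 1 turn [ 0.0008 -0.0015 -0.0009] 0.001890728430976647 | shift after turn [-0.004   0.0001 -0.0023] | now-axes [-0.004   0.0001 -0.0023]
sign -1 turn [-3.1408  0.0014 -0.0023] 3.1407958207376914 | shift after turn [-0.004  -0.0001  0.0023] | now-axes [-0.004   0.0001 -0.0023]
pos [0.4423 0.0299 0.196 ] q [-0.1856  0.0952  1.8279  0.0006  1.2202 -0.1866] t 14.7667 F [ 1.0603 -0.6771  0.1636] op -0.00021316007705343256
```

View pics/w8.png

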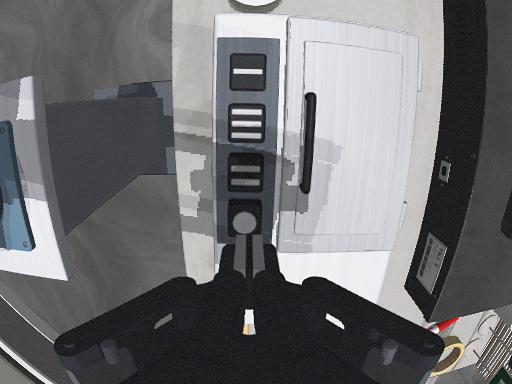

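The one-bar key (248, 71) is down and the three-bar key (247, 122) is up. The lid is flat and the gripper hangs free.

```bash
python3 -c "
from workcell import robot; print(robot.job_done())"
```

```text
the job is handed in; nothing more can be done
None
```

I drew the wedge out slowly along its own axis, so the lid came down with it. I then laid the wedge on the counter to the right of the warmer, and pressed the one-bar key down to its stop and let go. The job was handed in at about 14.8 s; no verdict is reported.

What the last checks showed:
- **Lid:** its top reads level at about 83.5 mm from front to rear, so it is shut.
- **Keys:** the one-bar key's top is about 80 mm above the counter, so it is latched. The three-bar, two-bar and round keys all read about 91 mm, so they are up.
- **Wedge:** it lies flat on the counter with its middle near (0.427, -0.263) m in the world frame. That is well past the warmer's right side at y = -0.157. The top-camera detection put it about 8 mm away from the wrist measurement.
- **Bystanders:** the white dip cup reads where it was at the start, within 2 mm. The red dip cup was not detected in the last picture, and I did not re-measure the can, shaker or sanitiser. The arm stayed clear of all of them.
- **Arm:** the shut gripper hung free about 0.1 m above the keys at hand-in.

The lid's falling speed was not measured directly.

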